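# Cover the specimen dish and hold the loupe in focus over it

### The job

Gently set the blue window lid on the white specimen dish so that it sits level and fully down on the rim, and let it go. Then take the red-handled loupe from its wooden rest and hold it level over the middle of the dish, touching neither lid nor stand, with its lens at the height of the yellow focus collar on the post; finish while still holding it there, steady. Leave the collar, the bottle, the jar and the green slide box where they are.

Things in the scene. Friction and masses are not known exactly. Their poses are not given: they have to be found in the camera images.
- dish_rim (a point): centre of the mouth of the white specimen dish, level with the top of its rim. The dish is round, 40 mm outside diameter (37 mm at the bevelled rim), 26 mm tall, clamped on the black stage plate of the stand; a small mineral grain lies in it. z is up; x points from the dish towards the focus post, 105 mm away and roughly away from the robot
- stand: fixed inspection stand: black plate 175 x 80 x 14 mm on the bench. Origin on the bench directly below the dish centre (the rim is 40 mm above it); the plate reaches 50 mm behind the origin (-x) and 125 mm ahead (+x), 40 mm to either side; two low steel clips, under 8 mm above the plate, stand beside the dish. A steel post, 10 mm diameter, its top 194 mm above the bench, stands at x = 105 mm, y = 0 and carries the yellow collar
- focus_mark (a point): middle of the yellow focus collar, 24 mm diameter and 14 mm tall, on the post. Its height is the focal height (100 to 165 mm above the bench, different each time). The lens is in focus while its middle lies between the collar's lower and upper edges. The collar is held by friction and slides if pushed with more than about 4 N
- lid: loose round lid, 52 mm outside diameter, 18 mm tall: a blue skirt, 3 mm thick and open below (46 mm inside diameter, 14 mm deep), closed on top by a clear flat window 4 mm thick. It starts on the bench, right way up. Origin at the centre of its underside, z up; when seated on the dish the origin is 14 mm below the rim. It can be gripped across its diameter from above. About 40 g
- loupe: hand loupe: dark steel ring, 64 mm outside diameter and 12 mm tall, with a glass lens, and a straight red handle 14 mm wide and 14 mm tall that runs along -x from 48 to 153 mm from the lens centre. Origin on the underside at the lens centre, z up. Undersides of ring and handle are flush. About 90 g, balanced about 70 mm from the lens centre. It starts lying on its rest, underside 20 mm above the bench
- lens (a point): middle of the loupe's lens, 6 mm above the loupe's underside
- loupe_grip (a point): middle of the handle's thickness, 80 mm from the lens centre along -x and 7 mm above the loupe's underside: a good place to grip, near the balance point. Fingers close along y. On the rest this stretch of handle is free below down to a 3 mm base board
- rest: fixed wooden loupe rest, 200 mm long: a base board 3 mm thick and 34 mm wide with two blocks 20 mm tall, one under the ring (44 x 50 mm, 80 mm along +x), one under the handle's end (20 x 34 mm, 60 mm along -x). Origin on the bench below the grip point of the lying loupe. It lies on the left or the right of the stand, the lid on the other side
- bottle: loose amber bottle, 52 mm diameter, 115 mm tall, beyond the work; origin at the centre of its underside; to be left alone
- jar: loose white jar with green cap, 60 mm diameter, 70 mm tall, beyond the work; origin at the centre of its underside; to be left alone
- slide_box: loose closed green slide box, 55 x 95 x 28 mm, beyond the stand, between bottle and jar; origin at the centre of its underside; to be left alone
Things that resemble listed ones, but are neither listed nor needed, are in the scene too. What is shaped like the rest but orange or purple is not meant. Of the things like the stand, leave any that is turquoise; of the rest the larger one is meant.

How it is judged:
By the outcome, as a careful person would: the job done as asked, in the order asked, and still so for the second after the job is handed in, while the arm keeps its last pose, push and grip.
It also fails if it takes over 72 s, if anything falls off the work surface, if the arm or the gripper's body presses on something with over 40 N, if the wrist force passes 120 N, or if a joint passes its speed limit or range.

### The arm

A 7-joint arm with a two-finger parallel gripper is mounted at the origin on the work surface. World frame = base frame: x ahead of the robot, y to its left, z up, the work surface at z = 0. Lengths are in m, angles in rad, forces in N, time in s.
With the tool pointing down it reaches from about 0.425 to 0.875 m from the base axis. Payload 4.7 kg.
Tool frame: the origin (TCP) lies between the finger pads; the fingertips stand 25 mm ahead of it and the grasp point (between the pads) lies 6 mm ahead of it; z points along the fingers, y is the direction in which the jaws open and shut (so a half turn about z gives the same grasp; the last joint's range is limited). The gripper opens to 87 mm and grips with 3 to 60 N. Pads are 19 mm wide; open, the fingers measure 117 mm over their backs; the gripper's body (75 mm by 190 mm) begins 51 mm behind the grasp point.
Start: joints at [-1.211, 0.321, -0.07, 1.45, 0.023, 1.371, -0.057], TCP at [0.22, 0.612, 0.248] pointing down, gripper open.
Joint ranges: [-2.86, 2.86], [-0.3, 2.09], [-1.38, 1.24], [0.06, 2.45], [-1.56, 4.7], [0.09, 2.05], [-2.69, 2.69]. Speed limits (rad/s): [2.57, 2.57, 3.14, 3.14, 3.14, 3.14, 3.14].

### API

Orientations are given as a rotation vector (axis times angle).
In Python, from bench import * gives the robot as it stands.
- The arm moves only by the tool send_rows, never from a script. Its arguments are lists of equal length, an entry for each row: "rotation": the turn, a rotation vector about the tool's x, y, z in degrees, a list of three; "slide": the shift along the tool's x, y, z in mm, a list of three; "fingers": the gripper command: -1 is fully open, 1 is shut, values between are in proportion. In form: {"rotation": [[wx, wy, wz], ...], "slide": [[tx, ty, tz], ...], "fingers": [fingers, ...]}. A call has 1 to 12 rows; each row is the pose to reach, as a shift and turn from the pose commanded when the call began, along the tool's axes at that moment; what a row does not reach only later rows make up. A row lasts 1/10 s, in which the tool goes at most 50 mm and 8.59 degrees, less where a joint would pass 70% of its speed; a pose out of reach is approached as far as the arm can. A call with a gripper value outside its range is refused whole. The fingers move at their own pace and stop on an object; "force" is the grip in N (left out, the last holds). Time passes only in rows, so rows that repeat a pose let the fingers close. It gives the time, the measured TCP pose, the force and the opening at its end, in the units of the state.
- get_state(): the state, without advancing time (a new reading comes with each control period).
- get_image(name): name is "scene" or "side" or "wrist"; returns the picture (480x640x3 uint8, red, green, blue); there is no depth.
- camera_model(name): a dict with "intrinsics" (3x3 intrinsics, pixels), "rvec" (rotation vector, rad) and "tvec" (3), from world to camera coordinates, as OpenCV has them. Camera axes: x right, y down, z forward; pixel columns grow to the right and rows downward; lengths in m; the calibration is good to about 2 mm. A picture is of the moment at which its call begins: read the wrist's pose just before it. camera_model takes no time and is no camera call; for the wrist camera it gives the pose at the moment of the call.
- close_job(): hands the job in, once; it reports no verdict.
The state is a dict: "time": time; "joint_positions": joint angles; "qd": joint speeds; "joint_torque": joint torques, N m; "position": TCP position; "tool_rot": TCP orientation; "ft_force": force on the tool from outside, world axes, zero at the start; "torque": the same for the moment, N m; "grip_width": opening from 0.0 (shut) to 1.0 (fully open).
Only numpy, scipy, OpenCV 4.12 (cv2) and the standard library are available. Lean on these libraries where they do the work, as an engineer would, in place of code of your own. Each camera call takes 0.05 s, during which the arm holds its last target.

## Working session

There is one attempt and no reset: what is moved stays moved. The work goes in short steps, Python scripts to look and compute and a tool call to move; the robot and the scene stay as the last step left them, time stands still between calls to the robot, and variables do not carry over. Pictures are saved under pics/ and viewed, and the job is handed in when it is done.

Besides the shell and the picture viewer there is one more tool, called after "Emit:" as name(argument=value, ...) on one line, values as JSON. send_rows: Moves the arm, as the interface text tells. Its arguments: {"type":"object","properties":{"rotation":{"type":"array"},"slide":{"type":"array"},"fingers":{"type":"array"},"force":{"type":"number"}},"required":["rotation","slide","fingers"]}

```bash
ls; mkdir -p pics; python3 - <<'E'
from bench import *
import cv2
s=get_state();print(s)
for n in ("scene","side","wrist"):
    m=camera_model(n);print(n,m)
    cv2.imwrite(f"pics/{n}0.png",get_image(n)[:,:,::-1])
E
```

```text
pics
{'time': 0.0, 'joint_positions': array([-1.21089653,  0.32183182, -0.07003588,  1.45167877,  0.02259701,
        1.37083787, -0.05687213]), 'qd': array([-4.24099031e-04, -1.44753841e-03, -1.68951594e-03, -1.30061598e-03,
       -1.54588369e-03, -1.85696911e-05,  2.47972010e-04]), 'joint_torque': array([ 3.09953816e-05, -4.91286063e+01, -4.03533652e-01, -3.12527275e+01,
       -6.38065115e-02,  4.37069067e-02,  1.76980120e-04]), 'position': array([0.22021313, 0.6110055 , 0.24645349]), 'tool_rot': array([-5.40421611e-01, -3.09452994e+00,  3.07346027e-03]), 'ft_force': array([ 0.62221214,  0.11205033, -0.2034396 ]), 'torque': array([ 0.01881117,  0.04377357, -0.01728952]), 'grip_width': 1.0005059130712455}
scene {'intrinsics': array([[539.83819146,   0.        , 323.76360458],
       [  0.        , 539.83819146, 241.92043126],
       [  0.        ,   0.        ,   1.        ]]), 'rvec': array([ 2.46647412,  0.68664779, -0.2011765 ]), 'tvec': array([-0.44033995, -0.12190182,  1.60128441])}
side {'intrinsics': array([[534.20631187,   0.        , 322.28145484],
       [  0.        , 534.20631187, 238.47613197],
       [  0.        ,   0.        ,   1.        ]]), 'rvec': array([ 2.20276098, -0.33927236,  0.15578473]), 'tvec': array([-0.46109466,  0.21785944,  1.17241084])}
wrist {'intrinsics': array([[403.76544589,   0.        , 316.21545373],
       [  0.        , 403.76544589, 239.73700174],
       [  0.        ,   0.        ,   1.        ]]), 'rvec': array([-2.36117032, -1.66062284, -0.24594728]), 'tvec': array([-0.64930372, -0.03635867,  0.39218438])}
```

View pics/scene0.png

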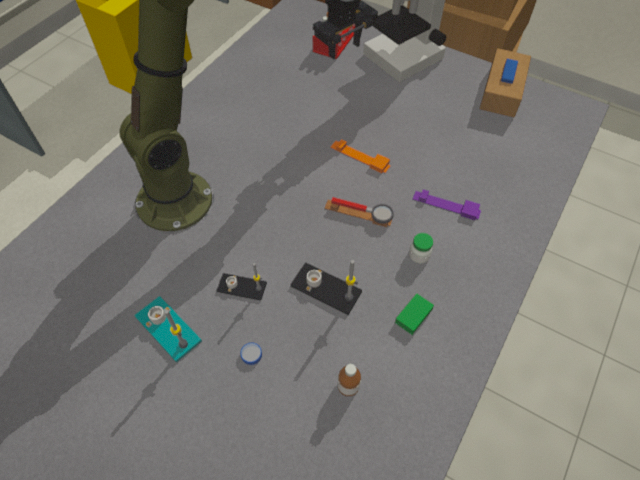

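View pics/side0.png

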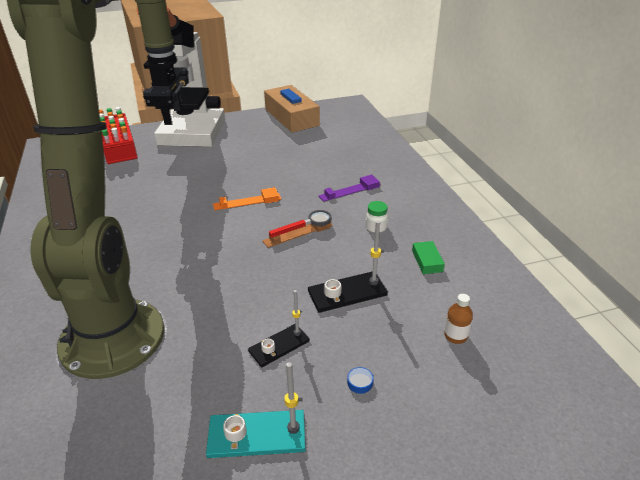

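View pics/wrist0.png

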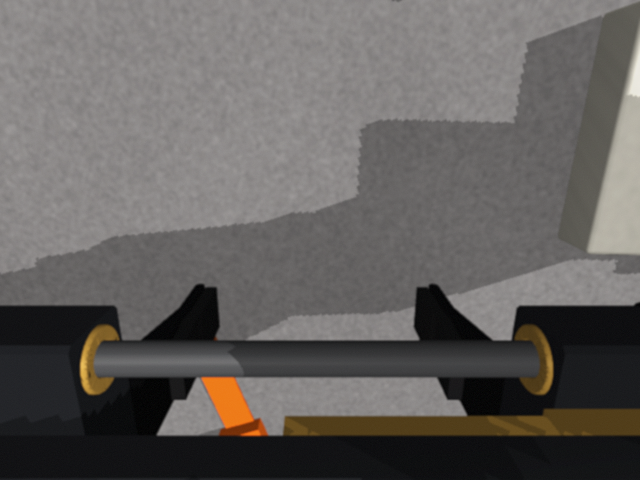

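The larger black stand (scene ≈ (326,288), side ≈ (347,290)) is the one meant. The lid is at scene (251,353) and the red loupe at (350,205). Next I measure them.

```bash
cat > h.py <<'E'
import numpy as np, cv2
from scipy.spatial.transform import Rotation as R
from bench import *
class Cam:
    def __init__(s,m):
        s.K=np.array(m["intrinsics"]); s.r=np.array(m["rvec"],float); s.t=np.array(m["tvec"],float)
        s.R=R.from_rotvec(s.r).as_matrix(); s.c=-s.R.T@s.t
    def ray(s,uv):
        uv=np.atleast_2d(uv).astype(float)
        d=np.c_[uv,np.ones(len(uv))]@np.linalg.inv(s.K).T@s.R
        return d/np.linalg.norm(d,axis=1)[:,None]
    def cast(s,uv,z):
        d=s.ray(uv); return s.c+d*((z-s.c[2])/d[:,2])[:,None]
    def proj(s,p):
        return cv2.projectPoints(np.atleast_2d(p).astype(float),s.r,s.t,s.K,None)[0][:,0]
def tri(cs,uvs):
    A=np.zeros((3,3));b=np.zeros(3)
    for c,u in zip(cs,uvs):
        d=c.ray(u)[0];P=np.eye(3)-np.outer(d,d);A+=P;b+=P@c.c
    return np.linalg.solve(A,b)
def masks(img):
    hsv=cv2.cvtColor(img,cv2.COLOR_RGB2HSV)
    f=lambda a,b:cv2.inRange(hsv,a,b)
    return dict(blue=f((105,110,60),(128,255,255)),yellow=f((22,150,100),(34,255,255)),
      red=f((0,190,90),(4,255,255))|f((174,190,90),(180,255,255)),black=f((0,0,0),(180,255,45)))
def blobs(m,mn=15):
    n,l,st,c=cv2.connectedComponentsWithStats(m)
    return [(st[i].tolist(),c[i].round(1).tolist(),l==i) for i in range(1,n) if st[i][4]>=mn]
E
python3 - <<'E'
from h import *
for n in("scene","side"):
    c=Cam(camera_model(n)); img=cv2.imread(f"pics/{n}0.png")[:,:,::-1].copy(); print(n,c.c.round(3))
    for k,m in masks(img).items():
        for s,ce,l in blobs(m,20 if k!="black" else 300):
            p=c.cast(ce,.02)[0]
            if .2<p[0]<1.2 and abs(p[1])<.6: print(k,s,ce,p.round(3), cv2.minAreaRect(np.argwhere(l)[:,::-1].astype(np.float32)))
    x0,y0=(200,180) if n=="scene" else (230,200)
    cr=img[y0:y0+200,x0:x0+220,::-1]
    cv2.imwrite(f"pics/{n}crop.png",cv2.resize(cr,None,fx=3,fy=3,interpolation=cv2.INTER_CUBIC)[:600])
E
```

```text
scene [ 0.884 -0.632  1.262]
blue [241, 353, 21, 11, 48] [252.2, 360.1] [ 0.489 -0.294  0.02 ] ((251.5831298828125, 358.8875427246094), (8.850979804992676, 20.372087478637695), 81.46923065185547)
yellow [254, 275, 6, 6, 24] [256.5, 278.0] [ 0.366 -0.101  0.02 ] ((256.5, 277.5), (5.0, 5.0), 90.0)
yellow [346, 276, 9, 9, 54] [349.9, 280.5] [0.582 0.021 0.02 ] ((350.0, 280.0), (8.0, 8.0), 90.0)
yellow [171, 325, 10, 10, 53] [175.7, 329.9] [ 0.28  -0.328  0.02 ] ((175.72415161132812, 329.81036376953125), (8.727680206298828, 8.913375854492188), 68.19859313964844)
red [332, 198, 34, 11, 84] [349.0, 203.2] [0.452 0.246 0.02 ] ((348.6494140625, 203.4398651123047), (33.947052001953125, 2.963120460510254), 14.931416511535645)
side [ 0.211 -0.902  0.882]
blue [347, 367, 27, 27, 191] [359.5, 385.6] [ 0.467 -0.298  0.02 ] ((359.77203369140625, 380.5039978027344), (25.670063018798828, 25.222848892211914), 10.30484676361084)
yellow [371, 248, 10, 10, 73] [375.3, 252.8] [0.649 0.076 0.02 ] ((375.5, 252.5), (9.0, 9.0), 90.0)
yellow [293, 310, 7, 8, 40] [296.0, 314.1] [ 0.399 -0.073  0.02 ] ((296.0, 313.5), (7.0, 6.0), 90.0)
yellow [285, 393, 13, 15, 132] [291.1, 400.8] [ 0.331 -0.291  0.02 ] ((291.0, 400.0), (14.0, 12.0), 90.0)
red [269, 220, 36, 17, 232] [286.7, 228.3] [0.459 0.249 0.02 ] ((286.6500244140625, 228.45001220703125), (6.324554443359375, 36.9986457824707), 71.56504821777344)
black [308, 272, 79, 40, 1484] [347.7, 292.3] [ 0.533 -0.041  0.02 ] ((347.0882873535156, 290.8529357910156), (26.92145538330078, 75.4285659790039), 75.96376037597656)
black [249, 325, 60, 42, 956] [279.2, 345.7] [ 0.341 -0.151  0.02 ] ((278.4405212402344, 344.4827575683594), (23.000667572021484, 58.04930877685547), 61.189208984375)
```

View pics/scenecrop.png

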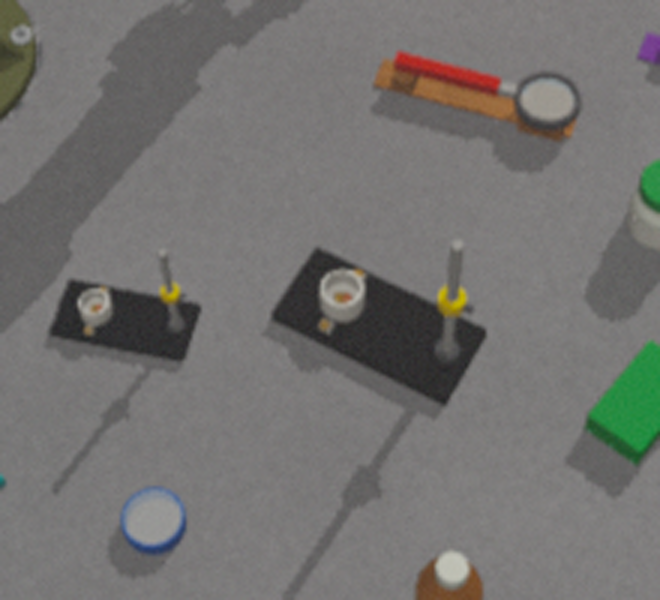

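View pics/sidecrop.png

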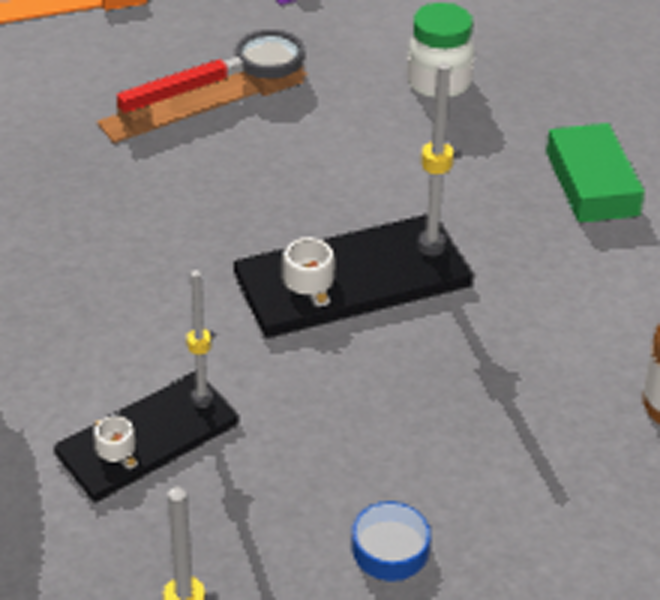

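```bash
cat > m1.py <<'E'
from h import *
S=Cam(camera_model("scene"));D=Cam(camera_model("side"))
f=lambda p,o:(np.array(p)+.5)/3-.5+o
P=dict(lid=((154,517),(392,536),.018),dish=((343,290),(309,257),.040),collar=((452,299),(437,157),.13),
 ring=((547,99),(270,50),.032),hend=((399,60),(120,103),.034),hfar=((497,86),(226,71),.034),ptop=((456,244),(443,70),.194),
 c1=((318,249),(235,263),.014),c2=((485,331),(432,217),.014),c3=((446,399),(471,273),.014),c4=((274,316),(266,325),.014))
for k,(a,b,z) in P.items():
    a=f(a,(200,180));b=f(b,(230,200))
    print(k,"tri",tri([S,D],[a,b]).round(4),"sc",S.cast(a,z)[0].round(4),"sd",D.cast(b,z)[0].round(4))
E
python3 m1.py
```

```text
lid tri [ 0.4743 -0.2793  0.0181] sc [ 0.4735 -0.2782  0.018 ] sd [ 0.4748 -0.2804  0.018 ]
dish tri [ 0.4999 -0.0272  0.0393] sc [ 0.5    -0.0273  0.04  ] sd [ 0.4998 -0.0282  0.04  ]
collar tri [ 0.6035 -0.024   0.1111] sc [ 0.6078 -0.0335  0.13  ] sd [ 0.594  -0.0461  0.13  ]
ring tri [0.5545 0.2536 0.0359] sc [0.5534 0.2564 0.032 ] sd [0.5561 0.2588 0.032 ]
hend tri [0.4072 0.2271 0.0278] sc [0.4098 0.2226 0.034 ] sd [0.4057 0.2192 0.034 ]
hfar tri [0.5073 0.2425 0.0325] sc [0.5059 0.244  0.034 ] sd [0.5077 0.2368 0.034 ]
ptop tri [ 0.6028 -0.0242  0.1942] sc [ 0.6018 -0.0228  0.194 ] sd [ 0.6033 -0.0259  0.194 ]
c1 tri [0.4503 0.01   0.0144] sc [0.45   0.0104 0.014 ] sd [0.4504 0.0101 0.014 ]
c2 tri [0.6202 0.0147 0.0136] sc [0.6202 0.0147 0.014 ] sd [0.6201 0.014  0.014 ]
c3 tri [ 0.6236 -0.0611  0.0165] sc [ 0.6235 -0.0606  0.014 ] sd [ 0.6245 -0.0579  0.014 ]
c4 tri [ 0.4536 -0.0685  0.017 ] sc [ 0.4537 -0.0686  0.014 ] sd [ 0.4537 -0.0638  0.014 ]
```

```bash
cat >> h.py <<'E'
def tool():
    s=get_state(); return np.array(s["position"]),R.from_rotvec(s["tool_rot"]).as_matrix(),s
def plan(pos,yaw=None):
    """target TCP pos, tool-y yaw in deg (pointing down) -> slide mm, rotation deg from measured pose"""
    p,M,s=tool()
    if yaw is not None:
        y=np.array([np.cos(np.radians(yaw)),np.sin(np.radians(yaw)),0]);z=np.array([0,0,-1.]);G=np.c_[np.cross(y,z),y,z]
        rv=np.degrees(R.from_matrix(M.T@G).as_rotvec())
    else: rv=np.zeros(3)
    print("slide",(M.T@(np.array(pos)-p)*1000).round(1),"rot",rv.round(2),"yaw now",np.degrees(np.arctan2(M[1,1],M[0,1])).round(2),"pos",p.round(4),"z",M[:,2].round(4))
E
python3 - <<'E'
from h import *
p,M,s=tool();W=Cam(camera_model("wrist"))
print("cam in tool",M.T@(W.c-p)); print("axes (tool)",(W.R@M).round(3))
plan((.474,-.279,.25),70)
E
```

```text
cam in tool [ 0.08059473  0.00041002 -0.13749538]
axes (tool) [[ 0.001  1.     0.001]
 [-0.956  0.001 -0.293]
 [-0.293 -0.     0.956]]
slide [-540.4 -751.4   -2.1] rot [-0.09  0.01  0.19] yaw now 70.19 pos [0.2202 0.6111 0.2467] z [-4.0e-04 -1.4e-03 -1.0e+00]
```

```bash
python3 - <<'E'
from h import *
plan((.475,.242,.29),70)
E
```

```text
slide [-364.8 -261.   -42.9] rot [-0.09  0.01  0.19] yaw now 70.19 pos [0.2202 0.6111 0.2467] z [-4.0e-04 -1.4e-03 -1.0e+00]
```

Emit:
send_rows(rotation=[[0,0,0],[0,0,0],[0,0,0],[0,0,0],[0,0,0],[0,0,0],[0,0,0],[0,0,0],[0,0,0],[0,0,0],[0,0,0],[0,0,0]], slide=[[-15,-10,-10],[-50,-36,-30],[-87,-62,-43],[-124,-88,-43],[-160,-115,-43],[-197,-141,-43],[-233,-167,-43],[-270,-193,-43],[-306,-219,-43],[-335,-240,-43],[-355,-254,-43],[-365,-261,-43]], fingers=[-1,-1,-1,-1,-1,-1,-1,-1,-1,-1,-1,-1])

```text
time: 1.35
position: [0.4769, 0.2381, 0.2914]
tool_rot: [0.549, 3.092, 0.0]
ft_force: [-0.7, 0.2, -0.4]
grip_width: 0.998
```

```bash
python3 - <<'E'
from h import *
plan((.5,-.028,.29),70)
import pickle
pickle.dump(camera_model("wrist"),open("w1.pkl","wb"))
cv2.imwrite("pics/w1.png",get_image("wrist")[:,:,::-1])
E
```

```text
slide [-113.2 -242.     1.5] rot [ 0.02  0.06 -0.13] yaw now 69.87 pos [0.4769 0.2381 0.2914] z [ 0.0011 -0.     -1.    ]
```

View pics/w1.png

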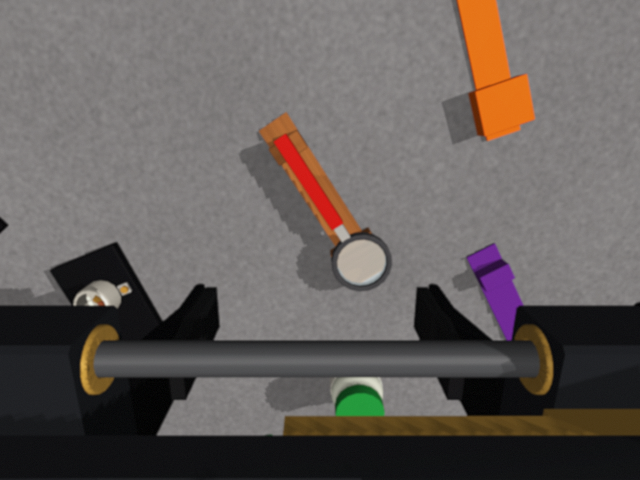

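The wrist view shows the loupe ring at about (361,261) and the red handle running up to (282,140). I take a measurement from it and also go on to the dish.

```bash
cat > loupe.py <<'E'
from h import *
import pickle,sys
W=Cam(pickle.load(open(sys.argv[1],"rb"))); img=cv2.imread(sys.argv[2])[:,:,::-1].copy()
m=masks(img)["red"]; b=max(blobs(m),key=lambda b:b[0][4]); pts=np.argwhere(b[2])[:,::-1]
x=W.cast(pts,.034)[:,:2]
(c,sz,a)=cv2.minAreaRect((x*1000).astype(np.float32)); mu=np.array(c)/1000
u,_,v=np.linalg.svd(x-x.mean(0),full_matrices=False);d=v[0]*np.sign(v[0][0])
print("handle mid",mu.round(4),sz,"yaw",np.degrees(np.arctan2(d[1],d[0])).round(2),"grip est",(mu+d*.0205).round(4))
# ring
g=cv2.cvtColor(img,cv2.COLOR_RGB2HSV)
dk=((g[:,:,2]<105)).astype(np.uint8)*255
rc=W.proj([[*(mu+d*.1005),.032]])[0]; print("pred ring px",rc)
for s,ce,l in blobs(cv2.inRange(img,(150,150,140),(255,255,255)),300):
    if np.hypot(*(np.array(ce)-rc))<25: 
        print("lens px",s,ce,"world",W.cast(ce,.028)[0].round(4))
E
python3 loupe.py w1.pkl pics/w1.png
```

```text
handle mid [0.4581 0.238 ] (103.7181625366211, 14.143621444702148) yaw 12.88 grip est [0.4781 0.2425]
pred ring px [361.87871632 262.86367215]
lens px [338, 240, 47, 44, 1604] [361.0, 261.7] world [0.5561 0.2599 0.028 ]
```

Emit:
send_rows(rotation=[[0,0,0],[0,0,0],[0,0,0],[0,0,0],[0,0,0],[0,0,0],[0,0,0],[0,0,0]], slide=[[-15,-32,0],[-33,-72,0],[-53,-112,0],[-73,-155,0],[-93,-195,0],[-106,-227,0],[-113,-242,0],[-113,-242,0]], fingers=[-1,-1,-1,-1,-1,-1,-1,-1])

```text
time: 2.2
position: [0.4993, -0.0257, 0.291]
tool_rot: [0.546, 3.093, 0.001]
ft_force: [0.1, 0.6, 0.3]
grip_width: 0.999
```

```bash
python3 - <<'E'
from h import *
import pickle
plan((.474,-.279,.25),70)
pickle.dump(camera_model("wrist"),open("w2.pkl","wb"))
cv2.imwrite("pics/w2.png",get_image("wrist")[:,:,::-1])
E
```

```text
slide [ -62.9 -246.7   40.9] rot [ 0.03  0.03 -0.03] yaw now 69.97 pos [ 0.4993 -0.0257  0.291 ] z [ 6.e-04  3.e-04 -1.e+00]
```

View pics/w2.png

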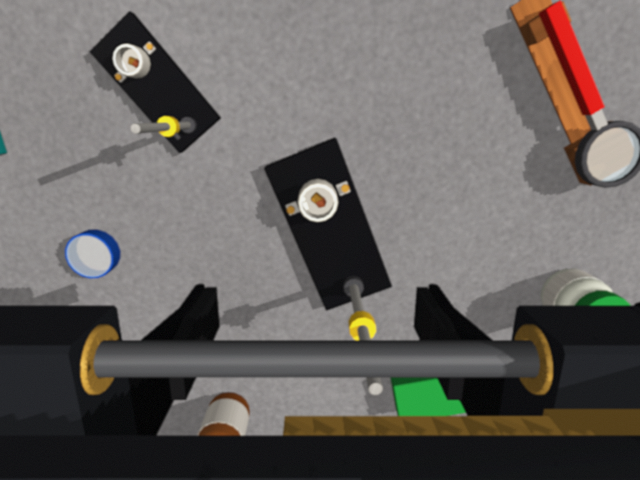

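The wrist view shows the dish rim at about (318,200), the collar at (362,327), and the lid at (93,254). Next I compute the dish and move over the lid.

```bash
cat > dish.py <<'E'
from h import *
import pickle
W=Cam(pickle.load(open("w2.pkl","rb"))); img=cv2.imread("pics/w2.png")[:,:,::-1].copy()
m=cv2.inRange(img,(165,165,155),(255,255,255)); sub=np.zeros_like(m); sub[170:235,285:352]=m[170:235,285:352]
b=max(blobs(sub),key=lambda b:b[0][4]); 
cs=cv2.findContours(b[2].astype(np.uint8),cv2.RETR_EXTERNAL,cv2.CHAIN_APPROX_NONE)[0]
e=cv2.fitEllipse(max(cs,key=len)); print(e, W.cast(e[0],.04)[0].round(4), "diam",np.array(e[1])*np.linalg.norm(W.c-W.cast(e[0],.04)[0])/404)
S=Cam(camera_model("scene"));D=Cam(camera_model("side"))
yb=min(blobs(masks(img)["yellow"]),key=lambda b:np.hypot(b[1][0]-362,b[1][1]-327));print(yb[:2])
f=lambda p,o:(np.array(p)+.5)/3-.5+o
u=[(349.9,280.5),(375.3,252.8)]
print("collar scene+side",tri([S,D],u),"all",tri([S,D,W],u+[(362,325.5)]))
E
python3 dish.py
```

```text
((317.8778381347656, 201.58642578125), (37.45558166503906, 38.78224563598633), 46.27452850341797) [ 0.4996 -0.0237  0.04  ] diam [0.03677619 0.03807879]
([349, 311, 27, 30, 482], [361.2, 323.7])
collar scene+side [ 0.60335357 -0.02592524  0.10960149] all [ 0.60422694 -0.02246429  0.10677251]
```

Emit:
send_rows(rotation=[[0,0,0],[0,0,0],[0,0,0],[0,0,0],[0,0,0],[0,0,0],[0,0,0],[0,0,0],[0,0,0],[0,0,0]], slide=[[-8,-30,0],[-18,-70,0],[-28,-110,0],[-38,-150,0],[-48,-190,0],[-57,-223,15],[-63,-247,35],[-63,-247,41],[-63,-247,41],[-63,-247,41]], fingers=[-1,-1,-1,-1,-1,-1,-1,-1,-1,-1])

```text
time: 3.25
position: [0.4766, -0.2748, 0.2498]
tool_rot: [0.534, 3.096, 0.002]
ft_force: [-0.8, -0.8, -0.2]
grip_width: 0.997
```

```bash
python3 - <<'E'
from h import *
import pickle
plan((.474,-.279,.10),70)
pickle.dump(camera_model("wrist"),open("w3.pkl","wb"))
cv2.imwrite("pics/w3.png",get_image("wrist")[:,:,::-1])
E
```

```text
slide [  1.   -5.1 149.8] rot [0.08 0.01 0.42] yaw now 70.42 pos [ 0.4766 -0.2748  0.2498] z [ 5.0e-04  1.2e-03 -1.0e+00]
```

View pics/w3.png

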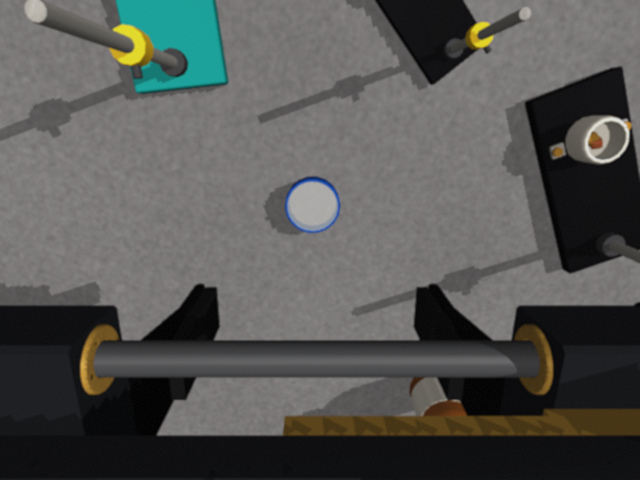

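```bash
cat > lid.py <<'E'
from h import *
import pickle,sys
W=Cam(pickle.load(open(sys.argv[1],"rb"))); img=cv2.imread(sys.argv[2])[:,:,::-1].copy()
hsv=cv2.cvtColor(img,cv2.COLOR_RGB2HSV); m=cv2.inRange(hsv,(105,90,50),(128,255,255))
b=max(blobs(m),key=lambda b:b[0][4]); p=np.argwhere(b[2])[:,::-1]
h=cv2.convexHull(p.astype(np.int32)); e=cv2.fitEllipse(cv2.findContours(cv2.fillConvexPoly(np.zeros_like(m),h,255),0,1)[0][0])
z=float(sys.argv[3]) if len(sys.argv)>3 else .016
c=W.cast(e[0],z)[0]; print(b[0],e,c.round(4),np.array(e[1])*np.linalg.norm(W.c-c)/404)
plan((c[0],c[1],.10),70)
E
python3 lid.py w3.pkl pics/w3.png
```

```text
[285, 177, 56, 56, 562] ((312.1921081542969, 204.63450622558594), (55.3571891784668, 55.90663146972656), 29.14693260192871) [ 0.4744 -0.2774  0.016 ] [0.05202035 0.05253667]
slide [  1.5  -3.1 150.1] rot [0.07 0.05 0.42] yaw now 70.42 pos [ 0.4766 -0.2751  0.2501] z [ 1.2e-03  8.0e-04 -1.0e+00]
```

Emit:
send_rows(rotation=[[0,0,0.4],[0,0,0.4],[0,0,0.4],[0,0,0.4],[0,0,0.4],[0,0,0.4],[0,0,0.4],[0,0,0.4],[0,0,0.4],[0,0,0.4],[0,0,0.4]], slide=[[1,-3.5,20],[1,-3.5,50],[1,-3.5,85],[1,-3.5,120],[1,-3.5,150],[1,-3.5,175],[1,-3.5,190],[1,-3.5,200],[1,-3.5,210],[1,-3.5,215],[1,-3.5,215]], fingers=[-1,-1,-1,-1,-1,-1,-1,-1,-1,-1,-1])

```text
time: 4.4
position: [0.4731, -0.2803, 0.0345]
tool_rot: [0.551, 3.093, 0.0]
ft_force: [-0.1, 0.1, -0.3]
grip_width: 1.001
```

```bash
python3 - <<'E'
from h import *
plan((.4744,-.278,.031),70)
print(get_state()["ft_force"])
for n in ("wrist","side"): cv2.imwrite(f"pics/{n}4.png",get_image(n)[:,:,::-1])
E
```

```text
slide [-0.4  2.6  3.5] rot [ 0.01 -0.   -0.2 ] yaw now 69.8 pos [ 0.4731 -0.2803  0.0345] z [ 0.e+00  1.e-04 -1.e+00]
[-0.09443374  0.08675143 -0.26917723]
```

View pics/wrist4.png

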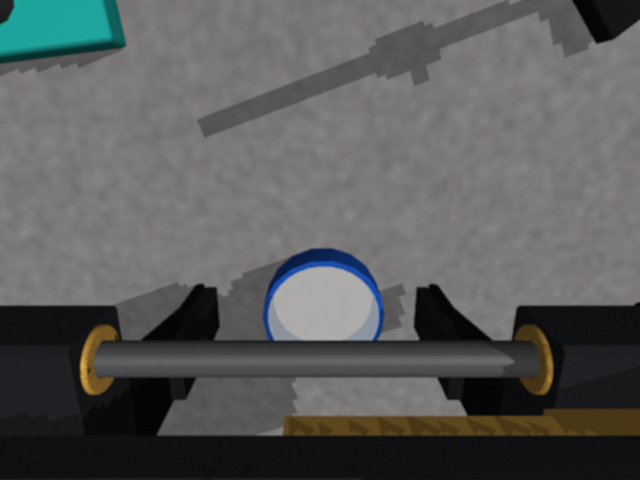

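```bash
python3 - <<'E'
from h import *
W=Cam(camera_model("wrist"));p,M,s=tool()
for uv,z in [((323,262),.018),((323,249),0.0),((264.5,314),.018),((383,314),.018)]:
    c=W.cast(uv,z)[0]; print(c.round(4),(M.T@(c-p)*1000).round(1))
E
```

```text
[ 0.4523 -0.2696  0.018 ] [23.7  3.1 17.1]
[ 0.4528 -0.2695  0.    ] [23.3  3.4 35.1]
[ 0.4658 -0.3009  0.018 ] [  0.2 -21.6  17.2]
[ 0.4832 -0.2537  0.018 ] [ 0.2 28.7 17.2]
```

Emit:
send_rows(rotation=[[0,0,0],[0,0,0],[0,0,0],[0,0,0],[0,0,0],[0,0,0],[0,0,0],[0,0,0],[0,0,0]], slide=[[-1,1.5,1],[-1.5,3,3],[-1.5,3,4],[-1.5,3,4],[-1.5,3,4],[-1.5,3,4],[-1.5,3,4],[-1.5,3,4],[-1.5,3,4]], fingers=[-1,-1,-1,0.1,0.4,0.6,0.6,0.6,0.6], force=12)

```text
time: 5.4
position: [0.4754, -0.2781, 0.0306]
tool_rot: [0.551, 3.093, 0.0]
ft_force: [1.1, -0.4, 0.6]
grip_width: 0.596
```

Emit:
send_rows(rotation=[[0,0,0],[0,0,0],[0,0,0],[0,0,0],[0,0,0]], slide=[[0,0,0],[0,0,0],[0,0,0],[0,0,0],[0,0,0]], fingers=[0.8,0.8,0.8,0.8,0.8])

```text
time: 5.9
position: [0.4755, -0.2781, 0.0306]
tool_rot: [0.551, 3.093, 0.0]
ft_force: [0.6, 0.5, 0.1]
grip_width: 0.6
```

```bash
python3 - <<'E'
from h import *
plan((.4744,-.278,.031),70)
print(get_state()["ft_force"],get_state()["grip_width"])
for n in ("wrist",): cv2.imwrite(f"pics/{n}5.png",get_image(n)[:,:,::-1])
E
```

```text
slide [ 1.  -0.3 -0.4] rot [ 0.01  0.01 -0.21] yaw now 69.79 pos [ 0.4755 -0.2781  0.0306] z [ 1.e-04  1.e-04 -1.e+00]
[0.58585417 0.49467331 0.10929927] 0.6003070768446919
```

View pics/wrist5.png

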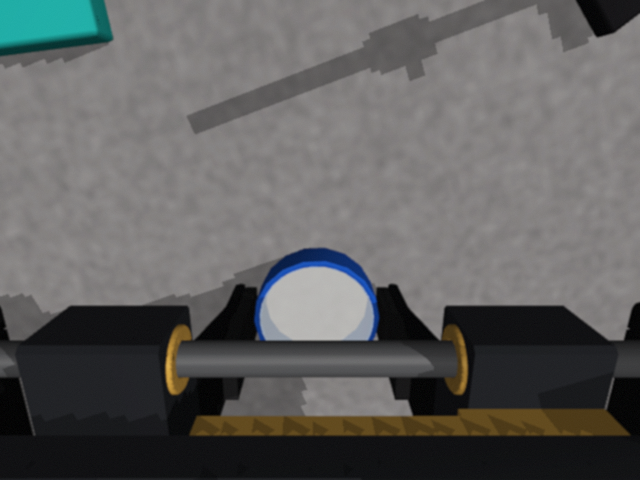

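Emit:
send_rows(rotation=[[0,0,0],[0,0,0],[0,0,0],[0,0,0],[0,0,0],[0,0,0],[0,0,0],[0,0,0],[0,0,0]], slide=[[0,0,-2],[0,0,-8],[0,0,-25],[0,0,-45],[0,0,-65],[0,0,-80],[0,0,-90],[0,0,-95],[0,0,-95]], fingers=[0.8,0.8,0.8,0.8,0.8,0.8,0.8,0.8,0.8])

```text
time: 6.85
position: [0.4757, -0.2781, 0.1259]
tool_rot: [0.551, 3.092, 0.0]
ft_force: [-0.1, -0.7, -0.5]
grip_width: 0.599
```

```bash
python3 - <<'E'
from h import *
p,M,s=tool();print(s["ft_force"],s["grip_width"])
plan((.4996,-.0255,.13),70)
for n in ("wrist","side","scene"): cv2.imwrite(f"pics/{n}6.png",get_image(n)[:,:,::-1])
i=cv2.imread("pics/side6.png")[260:460,250:470];cv2.imwrite("pics/side6c.png",cv2.resize(i,None,fx=3,fy=3,interpolation=2))
W=Cam(camera_model("wrist"))
z=p[2]-.0126
for uv in [(319,262)]:
    c=W.cast(uv,z)[0]; print(c.round(4),(M.T@(c-p)*1000).round(1))
E
```

```text
[-0.1115063  -0.66133233 -0.54733074] 0.5993137712628389
slide [ 64.8 245.3  -4. ] rot [ 0.02  0.04 -0.2 ] yaw now 69.8 pos [ 0.4757 -0.2781  0.1259] z [ 8.e-04  0.e+00 -1.e+00]
[ 0.4512 -0.2675  0.1133] [26.6  1.5 12.6]
```

View pics/wrist6.png

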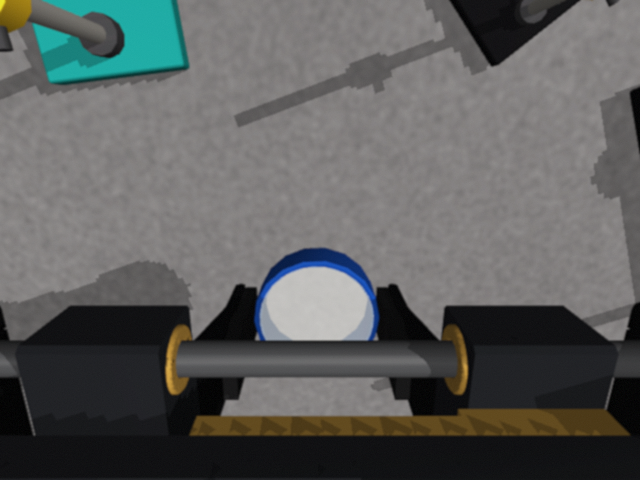

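View pics/side6c.png

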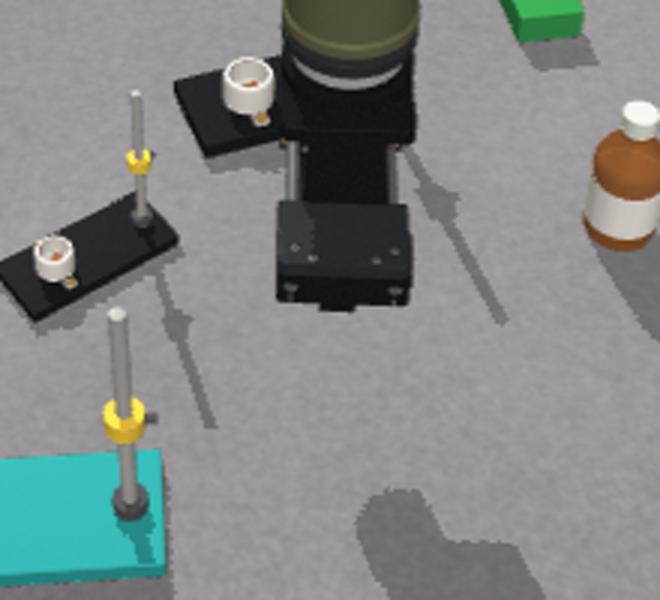

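```bash
python3 - <<'E'
from h import *
plan((.545,-.043,.185),70)
E
```

```text
slide [ 15.5 244.5 -60.2] rot [ 0.   -0.08 -0.21] yaw now 69.79 pos [ 0.475  -0.2778  0.1247] z [-1.3e-03  5.0e-04 -1.0e+00]
```

Emit:
send_rows(rotation=[[0,0,0],[0,0,0],[0,0,0],[0,0,0],[0,0,0],[0,0,0],[0,0,0],[0,0,0],[0,0,0],[0,0,0],[0,0,0],[0,0,0]], slide=[[0,5,-15],[1,18,-40],[3,43,-55],[5,75,-60],[7,107,-60],[9,139,-60],[11,171,-60],[13,203,-60],[15,228,-60],[15.5,240,-60],[15.5,244.5,-60],[15.5,244.5,-60]], fingers=[0.8,0.8,0.8,0.8,0.8,0.8,0.8,0.8,0.8,0.8,0.8,0.8])

```text
time: 8.2
position: [0.5454, -0.0438, 0.1857]
tool_rot: [0.551, 3.093, -0.001]
ft_force: [0.1, -0.4, -0.5]
grip_width: 0.598
```

Emit:
send_rows(rotation=[[0,0,0],[0,0,0],[0,0,0]], slide=[[0,0,0],[0,0,0],[0,0,0]], fingers=[0.8,0.8,0.8])

```text
time: 8.5
position: [0.5451, -0.0445, 0.1856]
tool_rot: [0.554, 3.092, -0.0]
ft_force: [0.4, 0.5, -0.5]
grip_width: 0.598
```

```bash
python3 - <<'E'
from h import *
import pickle
plan((.4996,-.0255,.13),70)
pickle.dump(camera_model("wrist"),open("w7.pkl","wb"))
cv2.imwrite(f"pics/wrist7.png",get_image("wrist")[:,:,::-1])
E
```

```text
slide [49.3  2.  55.6] rot [-0.01  0.   -0.32] yaw now 69.68 pos [ 0.5451 -0.0445  0.1856] z [-0.e+00 -1.e-04 -1.e+00]
```

View pics/wrist7.png

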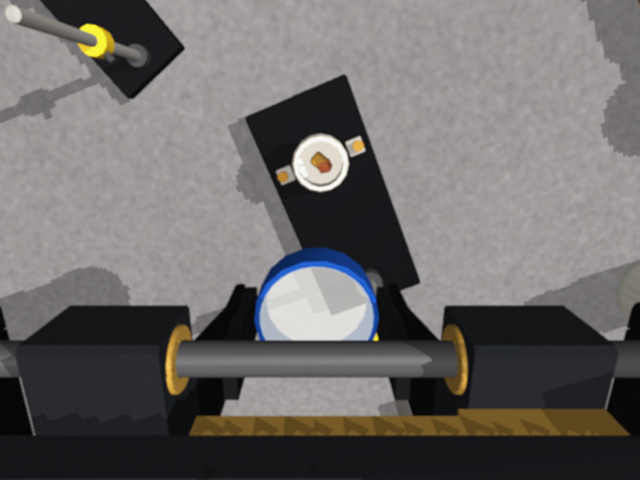

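```bash
python3 - <<'E'
from h import *
import pickle
W=Cam(pickle.load(open("w7.pkl","rb"))); img=cv2.imread("pics/wrist7.png")[:,:,::-1].copy()
p,M,s=tool()
m=cv2.inRange(img,(150,150,140),(255,255,255)); sub=np.zeros_like(m); sub[130:193,290:351]=m[130:193,290:351]
b=max(blobs(sub),key=lambda b:b[0][4]);cs=cv2.findContours(b[2].astype(np.uint8),0,1)[0]
e=cv2.fitEllipse(max(cs,key=len));c=W.cast(e[0],.04)[0];print(e,c.round(4),np.array(e[1])*np.linalg.norm(W.c-c)/404,"tool",(M.T@(c-p)*1000).round(1))
z=p[2]-.0126
for uv in [(317.5,262),(257,310),(378,310)]:
    c=W.cast(uv,z)[0]; print(c.round(4),(M.T@(c-p)*1000).round(1))
E
```

```text
((320.3595886230469, 162.66014099121094), (54.35858154296875, 55.864749908447266), 16.92083740234375) [ 0.4997 -0.0243  0.04  ] [0.03832119 0.03938299] tool [ 49.6   2.8 145.6]
[ 0.5217 -0.0349  0.173 ] [25.3  0.6 12.6]
[ 0.5327 -0.0654  0.173 ] [  4.4 -24.2  12.6]
[ 0.5499 -0.0188  0.173 ] [ 4.4 25.5 12.6]
```

Emit:
send_rows(rotation=[[0,0,0],[0,0,0],[0,0,0],[0,0,0],[0,0,0],[0,0,0],[0,0,0],[0,0,0],[0,0,0],[0,0,0],[0,0,0],[0,0,0]], slide=[[10,0.5,0],[27,1,0],[42,1.5,0],[49.5,1.5,10],[49.5,1.5,30],[49.5,1.5,50],[49.5,1.5,70],[49.5,1.5,85],[49.5,1.5,97],[49.5,1.5,105],[49.5,1.5,108],[49.5,1.5,108]], fingers=[0.8,0.8,0.8,0.8,0.8,0.8,0.8,0.8,0.8,0.8,0.8,0.8])

```text
time: 9.75
position: [0.4994, -0.0248, 0.0774]
tool_rot: [-0.551, -3.093, 0.0]
ft_force: [-0.1, 0.6, -0.8]
grip_width: 0.598
```

Emit:
send_rows(rotation=[[0,0,0],[0,0,0],[0,0,0]], slide=[[0,0,0],[0,0,0],[0,0,0]], fingers=[0.8,0.8,0.8])

```text
time: 10.05
position: [0.4998, -0.0247, 0.0781]
tool_rot: [0.551, 3.092, 0.001]
ft_force: [-0.4, 0.7, -0.7]
grip_width: 0.6
```

```bash
python3 - <<'E'
from h import *
plan((.4996,-.0255,.0566),70);print(get_state()["ft_force"])
I={n:get_image(n)[:,:,::-1] for n in("wrist","side","scene")}
cv2.imwrite("pics/wrist8.png",I["wrist"])
a=cv2.resize(I["side"][250:330,290:400],None,fx=3.6,fy=5,interpolation=2)
a=cv2.resize(I["side"][240:330,290:400],None,fx=5,fy=5,interpolation=2);cv2.imwrite("pics/side8.png",a)
a=cv2.resize(I["scene"][230:330,270:380],None,fx=5,fy=5,interpolation=2);cv2.imwrite("pics/scene8.png",a)
E
```

```text
slide [-0.  -0.8 21.5] rot [ 0.04  0.05 -0.21] yaw now 69.79 pos [ 0.4998 -0.0247  0.0781] z [ 1.e-03  3.e-04 -1.e+00]
[-0.39056268  0.66007048 -0.74048847]
```

View pics/wrist8.png

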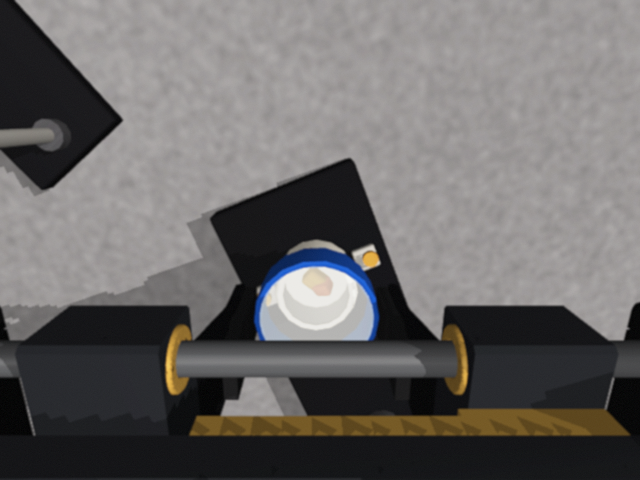

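View pics/side8.png

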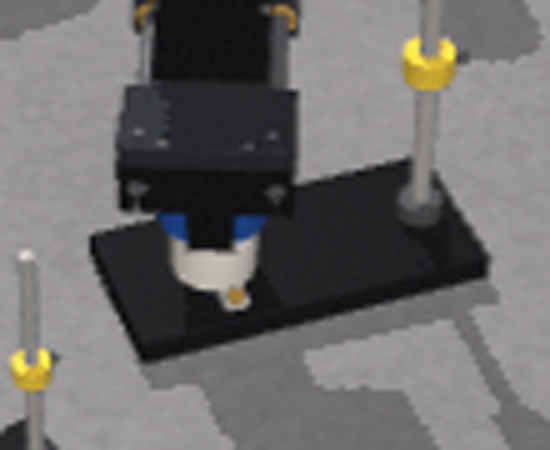

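View pics/scene8.png

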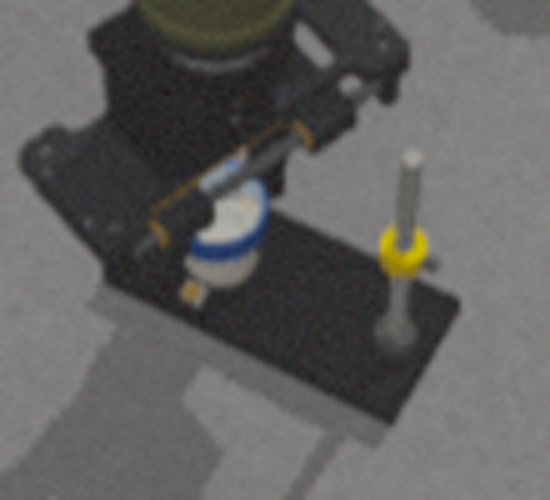

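```bash
python3 - <<'E'
from h import *
W=Cam(camera_model("wrist"));p,M,s=tool()
for uv,z,k in [((317,329),.04,'rim bottom +18.5'),((277,295),.04,'l'),((357,295),.04,'r'),((317.5,262),p[2]-.0126,'lid top -26'),((257,312),p[2]-.0126,'l'),((378,312),p[2]-.0126,'r'),((317,240),.035,'dish outer -20')]:
    c=W.cast(uv,z)[0]; print(k,(M.T@(c-p)*1000).round(1))
E
```

```text
rim bottom +18.5 [-18.6   0.7  37.8]
l [ -0.5 -18.2  37.8]
r [-0.5 19.7 37.8]
lid top -26 [25.4  0.9 12.6]
l [  3.5 -24.   12.6]
r [ 3.5 25.8 12.6]
dish outer -20 [25.2  0.7 42.8]
```

Emit:
send_rows(rotation=[[0,0,0],[0,0,0],[0,0,0],[0,0,0],[0,0,0],[0,0,0],[0,0,0],[0,0,0]], slide=[[0.3,0,2],[0.5,0,4],[0.5,0,6],[0.5,0,8],[0.5,0,10],[0.5,0,12],[0.5,0,14],[0.5,0,14]], fingers=[0.8,0.8,0.8,0.8,0.8,0.8,0.8,0.8])

```text
time: 11.0
position: [0.4988, -0.0246, 0.0632]
tool_rot: [-0.551, -3.092, 0.0]
ft_force: [0.1, -0.8, -0.7]
grip_width: 0.595
```

Emit:
send_rows(rotation=[[0,0,0],[0,0,0],[0,0,0],[0,0,0],[0,0,0],[0,0,0]], slide=[[0,0,1],[0,0,2],[0,0,3],[0,0,4],[0,0,5],[0,0,5]], fingers=[0.8,0.8,0.8,0.8,0.8,0.8])

```text
time: 11.6
position: [0.4988, -0.0246, 0.0584]
tool_rot: [-0.551, -3.093, 0.0]
ft_force: [0.5, -0.4, 0.0]
grip_width: 0.598
```

```bash
python3 - <<'E'
from h import *
plan((.4996,-.0255,.0566),70);print(get_state()["ft_force"],get_state()["torque"])
E
```

```text
slide [-1.  -0.6  1.8] rot [-0.   -0.02 -0.21] yaw now 69.79 pos [ 0.4988 -0.0246  0.0584] z [-3.e-04  0.e+00 -1.e+00]
[ 0.51591187 -0.44776463  0.04885793] [-0.03423819  0.01088959  0.0328538 ]
```

Emit:
send_rows(rotation=[[0,0,0],[0,0,0],[0,0,0]], slide=[[0,0,0.5],[0,0,1],[0,0,1]], fingers=[0.8,0.8,0.8])

```text
time: 11.9
position: [0.4989, -0.0246, 0.0575]
tool_rot: [-0.551, -3.093, -0.0]
ft_force: [0.1, 1.0, 0.4]
grip_width: 0.598
```

Emit:
send_rows(rotation=[[0,0,0],[0,0,0],[0,0,0]], slide=[[0,0,0.4],[0,0,0.8],[0,0,0.8]], fingers=[0.8,0.8,0.8])

```text
time: 12.2
position: [0.4989, -0.0246, 0.0567]
tool_rot: [-0.551, -3.093, -0.0]
ft_force: [-0.1, -0.8, -0.4]
grip_width: 0.596
```

```bash
python3 - <<'E'
from h import *
plan((.4996,-.0255,.0566),70);print(get_state()["ft_force"],get_state()["torque"])
E
```

```text
slide [-0.9 -0.6  0.1] rot [ 0.   -0.   -0.21] yaw now 69.79 pos [ 0.4989 -0.0246  0.0567] z [-1.e-04  0.e+00 -1.e+00]
[-0.05449511 -0.84311424 -0.39751731] [-0.01689771  0.00469148 -0.00406124]
```

Emit:
send_rows(rotation=[[0,0,0],[0,0,0],[0,0,0]], slide=[[0,0,0.3],[0,0,0.6],[0,0,0.6]], fingers=[0.8,0.8,0.8])

```text
time: 12.5
position: [0.499, -0.0246, 0.0564]
tool_rot: [0.551, 3.093, 0.0]
ft_force: [-1.2, 0.5, 2.8]
grip_width: 0.603
```

Emit:
send_rows(rotation=[[0,0,0],[0,0,0],[0,0,0]], slide=[[0,0,0.3],[0,0,0.5],[0,0,0.5]], fingers=[0.8,0.8,0.8])

```text
time: 12.8
position: [0.4991, -0.0246, 0.0563]
tool_rot: [-0.551, -3.093, -0.001]
ft_force: [-2.7, -0.4, 6.6]
grip_width: 0.598
```

Contact came at TCP z 0.0564, as predicted for a seated lid. I ease off and release.

Emit:
send_rows(rotation=[[0,0,0],[0,0,0],[0,0,0],[0,0,0],[0,0,0],[0,0,0],[0,0,0],[0,0,0]], slide=[[0,0,-0.5],[0,0,-0.5],[0,0,-0.5],[0,0,-0.5],[0,0,-0.5],[0,0,-0.5],[0,0,-0.5],[0,0,-0.5]], fingers=[0.8,0,-0.25,-0.3,-0.5,-0.7,-0.9,-1])

```text
time: 13.6
position: [0.499, -0.0246, 0.0561]
tool_rot: [0.551, 3.093, 0.0]
ft_force: [-0.9, 0.4, 0.3]
grip_width: 0.922
```

Emit:
send_rows(rotation=[[0,0,0],[0,0,0],[0,0,0],[0,0,0],[0,0,0],[0,0,0],[0,0,0],[0,0,0],[0,0,0]], slide=[[0,0,0],[0,0,0],[0,0,-3],[0,0,-10],[0,0,-25],[0,0,-50],[0,0,-80],[0,0,-100],[0,0,-100]], fingers=[-1,-1,-1,-1,-1,-1,-1,-1,-1])

```text
time: 14.5
position: [0.5013, -0.0247, 0.1597]
tool_rot: [0.55, 3.087, 0.004]
ft_force: [0.7, -0.2, 0.5]
grip_width: 1.001
```

```bash
python3 - <<'E'
from h import *
plan((.478,.2425,.29),102)
print(get_state()["grip_width"])
I={n:get_image(n)[:,:,::-1] for n in("wrist","side")}
cv2.imwrite("pics/wrist9.png",I["wrist"])
a=cv2.resize(I["side"][220:320,290:400],None,fx=5,fy=5,interpolation=2);cv2.imwrite("pics/side9.png",a)
E
```

```text
slide [ 113.4  243.1 -130. ] rot [  0.12   0.38 -32.22] yaw now 69.78 pos [ 0.5013 -0.0247  0.1597] z [ 0.0066  0.0015 -1.    ]
1.0011324859954398
```

View pics/wrist9.png

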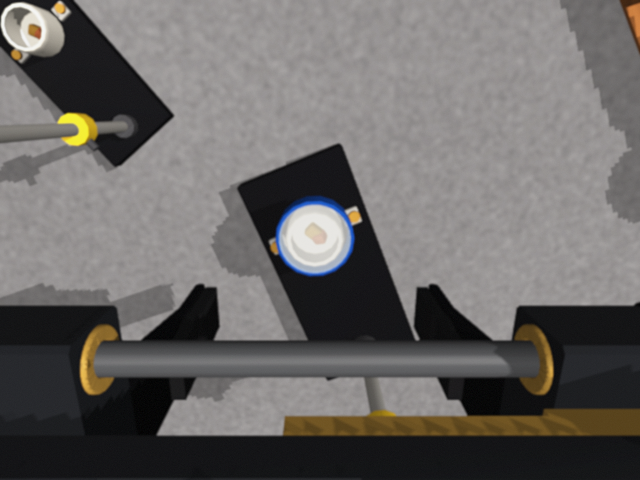

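View pics/side9.png

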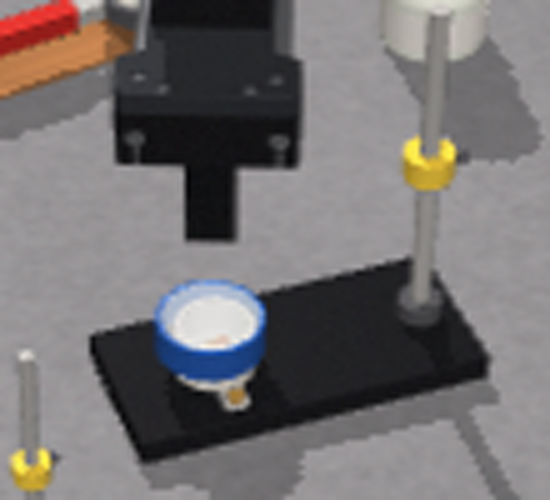

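The lid is level and seated on the dish: wrist view (315,237), and the side view shows a level rim. Next is the loupe.

Emit:
send_rows(rotation=[[0,0,0],[0,0,0],[0,0,-3],[0,0,-7],[0,0,-12],[0,0,-17],[0,0,-22],[0,0,-27],[0,0,-31],[0,0,-33],[0,0,-33],[0,0,-33]], slide=[[0,3,-30],[5,13,-70],[17,37,-95],[32,69,-100],[47,101,-100],[62,133,-100],[77,165,-100],[92,197,-95],[105,225,-85],[111,238,-75],[113,243,-70],[113,243,-70]], fingers=[-1,-1,-1,-1,-1,-1,-1,-1,-1,-1,-1,-1])

```text
time: 15.8
position: [0.4764, 0.2415, 0.2244]
tool_rot: [0.348, -3.12, 0.004]
ft_force: [0.4, -0.3, -0.6]
grip_width: 0.998
```

Emit:
send_rows(rotation=[[0,0,0],[0,0,0],[0,0,0]], slide=[[0,0,0],[0,0,0],[0,0,0]], fingers=[-1,-1,-1])

```text
time: 16.1
position: [0.4775, 0.2414, 0.2268]
tool_rot: [-0.346, 3.121, 0.001]
ft_force: [-0.2, -0.1, -0.1]
grip_width: 0.999
```

```bash
python3 - <<'E'
from h import *
import pickle
plan((.478,.2425,.13),102.9)
pickle.dump(camera_model("wrist"),open("w10.pkl","wb"))
cv2.imwrite("pics/w10.png",get_image("wrist")[:,:,::-1])
E
python3 loupe.py w10.pkl pics/w10.png
```

```text
slide [-0.6  0.9 96.8] rot [ 0.02  0.06 -0.24] yaw now 102.66 pos [0.4775 0.2414 0.2268] z [ 1.e-03  7.e-04 -1.e+00]
handle mid [0.4579 0.2378] (104.08470153808594, 13.287185668945312) yaw 12.81 grip est [0.4778 0.2423]
pred ring px [317.13533432 302.10465875]
lens px [290, 276, 55, 48, 2054] [317.0, 299.7] world [0.5554 0.2598 0.028 ]
```

View pics/w10.png

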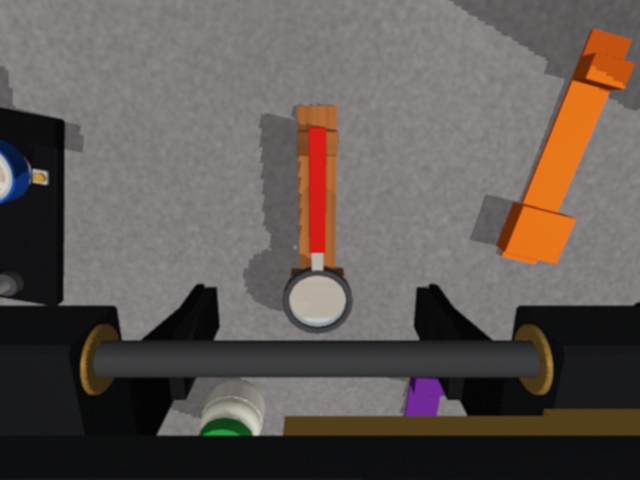

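Emit:
send_rows(rotation=[[0,0,0],[0,0,0],[0,0,0],[0,0,0],[0,0,0],[0,0,0],[0,0,0],[0,0,0],[0,0,0],[0,0,0],[0,0,0],[0,0,0]], slide=[[0,0.8,20],[0,0.8,50],[0,0.8,85],[0,0.8,115],[0,0.8,140],[0,0.8,160],[0,0.8,172],[0,0.8,180],[0,0.8,186],[0,0.8,190],[0,0.8,192],[0,0.8,192]], fingers=[-1,-1,-1,-1,-1,-1,-1,-1,-1,-1,-1,-1])

```text
time: 17.35
position: [0.4769, 0.2434, 0.0344]
tool_rot: [-0.35, 3.122, 0.001]
ft_force: [0.8, -0.1, -0.4]
grip_width: 1.002
```

Emit:
send_rows(rotation=[[0,0,0],[0,0,0],[0,0,0]], slide=[[0,0,0],[0,0,0],[0,0,0]], fingers=[-1,-1,-1])

```text
time: 17.65
position: [0.4769, 0.2434, 0.0345]
tool_rot: [-0.35, 3.121, 0.001]
ft_force: [-0.2, -0.5, 0.6]
grip_width: 1.002
```

```bash
python3 - <<'E'
from h import *
plan((.4778,.2423,.034),102.8)
cv2.imwrite("pics/w11.png",get_image("wrist")[:,:,::-1])
E
```

```text
slide [-0.6 -1.3  0.5] rot [ 0.02  0.03 -0.01] yaw now 102.79 pos [0.4769 0.2434 0.0345] z [ 5.e-04  4.e-04 -1.e+00]
```

View pics/w11.png

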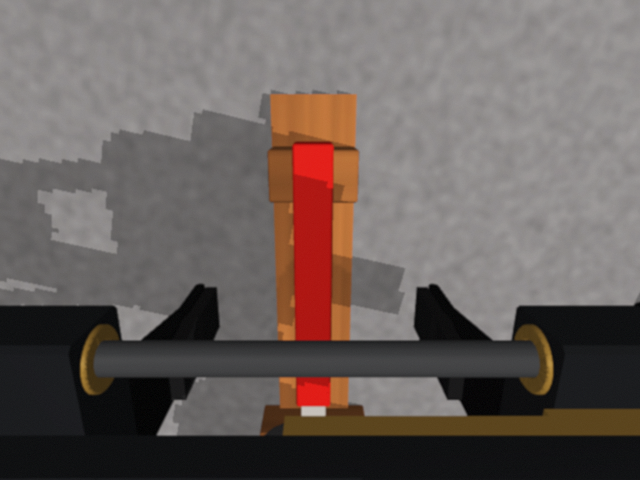

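Emit:
send_rows(rotation=[[0,0,0],[0,0,0],[0,0,0],[0,0,0],[0,0,0],[0,0,0],[0,0,0],[0,0,0],[0,0,0],[0,0,0]], slide=[[-0.5,-1.3,0.3],[-0.5,-1.3,0.3],[-0.5,-1.3,0.3],[-0.5,-1.3,0.3],[-0.5,-1.3,0.3],[-0.5,-1.3,0.3],[-0.5,-1.3,0.3],[-0.5,-1.3,0.3],[-0.5,-1.3,0.3],[-0.5,-1.3,0.3]], fingers=[-1,-0.5,0,0.3,0.5,0.6,0.7,0.85,1,1], force=30)

```text
time: 18.7
position: [0.4775, 0.2421, 0.0339]
tool_rot: [-0.35, 3.122, 0.0]
ft_force: [0.5, 0.1, 0.6]
grip_width: 0.264
```

Emit:
send_rows(rotation=[[0,0,0],[0,0,0],[0,0,0],[0,0,0],[0,0,0],[0,0,0]], slide=[[0,0,0],[0,0,0],[0,0,0],[0,0,0],[0,0,0],[0,0,0]], fingers=[1,1,1,1,1,1])

```text
time: 19.3
position: [0.4775, 0.2421, 0.0339]
tool_rot: [-0.35, 3.122, 0.0]
ft_force: [-0.4, -0.1, 0.6]
grip_width: 0.156
```

Emit:
send_rows(rotation=[[0,0,0],[0,0,0],[0,0,0],[0,0,0],[0,0,0],[0,0,0],[0,0,0],[0,0,0],[0,0,0],[0,0,0],[0,0,0],[0,0,0]], slide=[[0,0,-1],[0,0,-4],[0,0,-10],[0,0,-20],[0,0,-40],[0,0,-65],[0,0,-90],[0,0,-110],[0,0,-125],[0,0,-130],[0,0,-130],[0,0,-130]], fingers=[1,1,1,1,1,1,1,1,1,1,1,1])

```text
time: 20.5
position: [0.477, 0.2419, 0.1633]
tool_rot: [0.35, -3.121, 0.0]
ft_force: [0.3, 1.1, -2.3]
grip_width: 0.154
```

```bash
python3 - <<'E'
from h import *
p,M,s=tool();print(p,s["ft_force"],s["torque"],s["grip_width"])
I={n:get_image(n)[:,:,::-1] for n in("wrist","side","scene")}
cv2.imwrite("pics/w12.png",I["wrist"]);cv2.imwrite("pics/side12.png",I["side"])
a=cv2.resize(I["side"][120:270,220:370],None,fx=4,fy=4,interpolation=2);cv2.imwrite("pics/side12c.png",a)
E
```

```text
[0.47704994 0.24187638 0.16333579] [ 0.27686385  1.069814   -2.29664844] [ 0.04746273  0.04094027 -0.04029151] 0.15421740534635794
```

View pics/w12.png

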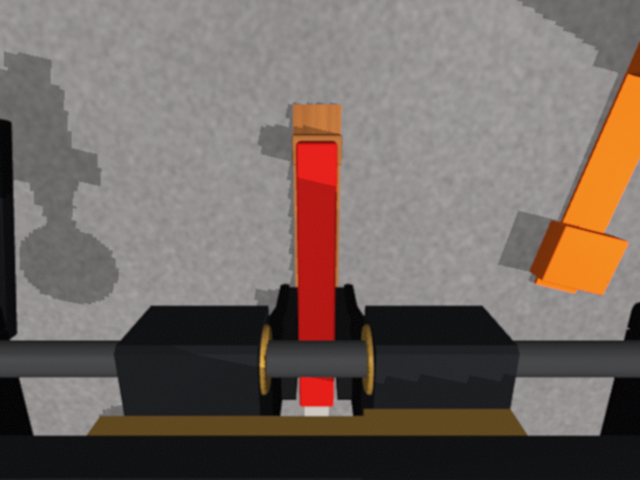

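View pics/side12c.png

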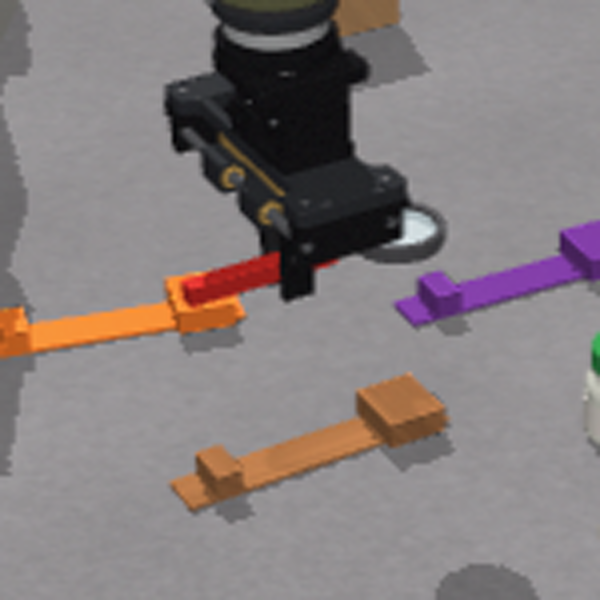

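Loupe held and level. I refine the collar height before carrying.

```bash
python3 - <<'E'
from h import *
pxy=np.array([.6035,-.0240])
for n,(u,v) in(("scene",(350,280)),("side",(375,252))):
    c=Cam(camera_model(n))
    img=cv2.imread(f"pics/{n}0.png")[:,:,::-1].copy(); hsv=cv2.cvtColor(img,cv2.COLOR_RGB2HSV)
    m=cv2.inRange(hsv,(18,90,60),(36,255,255)); b=min(blobs(m),key=lambda b:np.hypot(b[1][0]-u,b[1][1]-v))
    print(n,b[:2],[r.sum() for r in b[2][b[0][1]:b[0][1]+b[0][3]]])
    # predicted silhouette for candidate heights
    s=b[0]; cu=(s[0]+(s[2]-1)/2, s[1]+(s[3]-1)/2)
    th=np.linspace(0,2*np.pi,60)
    for py in(-.022,-.024,-.026):
      for z in(.104,.107,.110,.113):
        cyl=np.concatenate([np.c_[.6035+.012*np.cos(th),py+.012*np.sin(th),np.full(60,z+d)] for d in(-.007,.007)])
        q=c.proj(cyl);print(py,z,"bbox",q.min(0).round(1),q.max(0).round(1),"centre",((q.min(0)+q.max(0))/2).round(1),"obs",cu)
E
```

```text
scene ([346, 275, 10, 11, 75], [350.1, 280.5]) [np.int64(1), np.int64(5), np.int64(6), np.int64(7), np.int64(8), np.int64(10), np.int64(9), np.int64(9), np.int64(8), np.int64(7), np.int64(5)]
-0.022 0.104 bbox [345.6 274.7] [355.6 286. ] centre [350.6 280.4] obs (350.5, 280.0)
-0.022 0.107 bbox [345.7 274.1] [355.7 285.4] centre [350.7 279.8] obs (350.5, 280.0)
-0.022 0.11 bbox [345.7 273.5] [355.8 284.8] centre [350.8 279.2] obs (350.5, 280.0)
-0.022 0.113 bbox [345.8 272.9] [355.8 284.2] centre [350.8 278.5] obs (350.5, 280.0)
-0.024 0.104 bbox [345.2 275.3] [355.2 286.6] centre [350.2 281. ] obs (350.5, 280.0)
-0.024 0.107 bbox [345.3 274.7] [355.3 286. ] centre [350.3 280.4] obs (350.5, 280.0)
-0.024 0.11 bbox [345.3 274.1] [355.4 285.4] centre [350.4 279.8] obs (350.5, 280.0)
-0.024 0.113 bbox [345.4 273.5] [355.4 284.8] centre [350.4 279.2] obs (350.5, 280.0)
-0.026 0.104 bbox [344.8 275.9] [354.8 287.2] centre [349.8 281.6] obs (350.5, 280.0)
-0.026 0.107 bbox [344.9 275.3] [354.9 286.6] centre [349.9 281. ] obs (350.5, 280.0)
-0.026 0.11 bbox [344.9 274.7] [355. 286.] centre 
[... 642 characters left out ...]
(375.5, 252.0)
-0.024 0.104 bbox [369.6 248.6] [380.4 259.9] centre [375.  254.3] obs (375.5, 252.0)
-0.024 0.107 bbox [369.7 247.6] [380.5 258.9] centre [375.1 253.3] obs (375.5, 252.0)
-0.024 0.11 bbox [369.8 246.6] [380.6 257.9] centre [375.2 252.2] obs (375.5, 252.0)
-0.024 0.113 bbox [369.8 245.6] [380.6 256.9] centre [375.2 251.2] obs (375.5, 252.0)
-0.026 0.104 bbox [370.  249.1] [380.7 260.5] centre [375.3 254.8] obs (375.5, 252.0)
-0.026 0.107 bbox [370.  248.1] [380.8 259.4] centre [375.4 253.8] obs (375.5, 252.0)
-0.026 0.11 bbox [370.1 247.1] [380.9 258.4] centre [375.5 252.8] obs (375.5, 252.0)
-0.026 0.113 bbox [370.1 246.1] [381.  257.4] centre [375.6 251.8] obs (375.5, 252.0)
```

```bash
python3 - <<'E'
from h import *
plan((.4592,.0445,.235),30)
E
```

```text
slide [  61.1 -188.5  -71.9] rot [-1.000e-01 -5.000e-02  7.279e+01] yaw now 102.79 pos [0.4769 0.2418 0.1629] z [-0.0014 -0.0011 -1.    ]
```

Emit:
send_rows(rotation=[[0,0,0],[0,0,3],[0,0,9],[0,0,16],[0,0,24],[0,0,32],[0,0,40],[0,0,48],[0,0,56],[0,0,63],[0,0,69],[0,0,72.8]], slide=[[0,0,-15],[2,-6,-40],[7,-20,-60],[12,-38,-72],[18,-57,-72],[25,-78,-72],[32,-98,-72],[39,-119,-72],[46,-141,-72],[53,-162,-72],[58,-178,-72],[61,-188.5,-72]], fingers=[1,1,1,1,1,1,1,1,1,1,1,1])

```text
time: 21.85
position: [0.4593, 0.0431, 0.2353]
tool_rot: [-1.578, -2.716, 0.001]
ft_force: [-0.4, 0.5, -1.6]
grip_width: 0.155
```

Emit:
send_rows(rotation=[[0,0,0],[0,0,0],[0,0,0],[0,0,0]], slide=[[0,0,0],[0,0,0],[0,0,0],[0,0,0]], fingers=[1,1,1,1])

```text
time: 22.25
position: [0.4596, 0.0456, 0.2357]
tool_rot: [-1.568, -2.722, 0.0]
ft_force: [-0.7, 0.4, -0.5]
grip_width: 0.154
```

```bash
python3 - <<'E'
from h import *
plan((.4592,.0445,.1179),30);print(get_state()["grip_width"])
E
```

```text
slide [ -0.7  -0.9 117.8] rot [-0.02  0.    0.11] yaw now 30.11 pos [0.4596 0.0456 0.2357] z [-3.e-04 -2.e-04 -1.e+00]
0.15381877799796856
```

Emit:
send_rows(rotation=[[0,0,0],[0,0,0],[0,0,0],[0,0,0],[0,0,0],[0,0,0],[0,0,0],[0,0,0],[0,0,0],[0,0,0],[0,0,0]], slide=[[-0.7,-0.9,7],[-0.7,-0.9,20],[-0.7,-0.9,38],[-0.7,-0.9,58],[-0.7,-0.9,78],[-0.7,-0.9,94],[-0.7,-0.9,105],[-0.7,-0.9,112],[-0.7,-0.9,116],[-0.7,-0.9,117.5],[-0.7,-0.9,117.5]], fingers=[1,1,1,1,1,1,1,1,1,1,1])

```text
time: 23.35
position: [0.4596, 0.0438, 0.1186]
tool_rot: [1.571, 2.72, 0.001]
ft_force: [-0.3, -0.7, 0.8]
grip_width: 0.156
```

Emit:
send_rows(rotation=[[0,0,0],[0,0,0],[0,0,0],[0,0,0],[0,0,0]], slide=[[0,0,0],[0,0,0],[0,0,0],[0,0,0],[0,0,0]], fingers=[1,1,1,1,1])

```text
time: 23.85
position: [0.4593, 0.0438, 0.1185]
tool_rot: [1.571, 2.72, 0.0]
ft_force: [0.3, 0.3, -0.9]
grip_width: 0.158
```

```bash
python3 - <<'E'
from h import *
plan((.4592,.0445,.1179),30);s=get_state();print(s["grip_width"],s["ft_force"],s["time"])
I={n:get_image(n)[:,:,::-1] for n in("side","scene")}
for n,(y,x) in dict(side=(200,280),scene=(210,250)).items():
    cv2.imwrite(f"pics/{n}13f.png",I[n]); cv2.imwrite(f"pics/{n}13.png",cv2.resize(I[n][y:y+120,x:x+140],None,fx=5,fy=5,interpolation=2))
E
```

```text
slide [0.7 0.3 0.6] rot [ 0.02 -0.   -0.01] yaw now 29.99 pos [0.4593 0.0438 0.1185] z [ 2.e-04  2.e-04 -1.e+00]
0.1575624630567794 [ 0.31676913  0.27812992 -0.85830812] 23.85
```

View pics/side13.png

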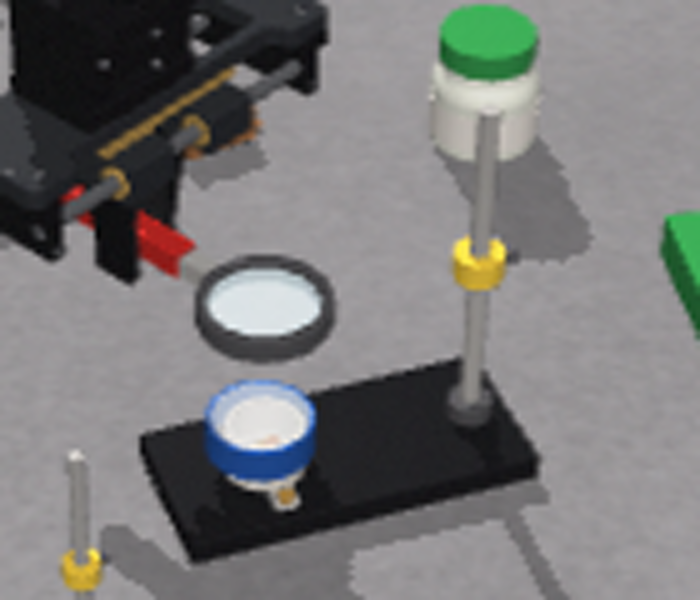

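View pics/scene13.png

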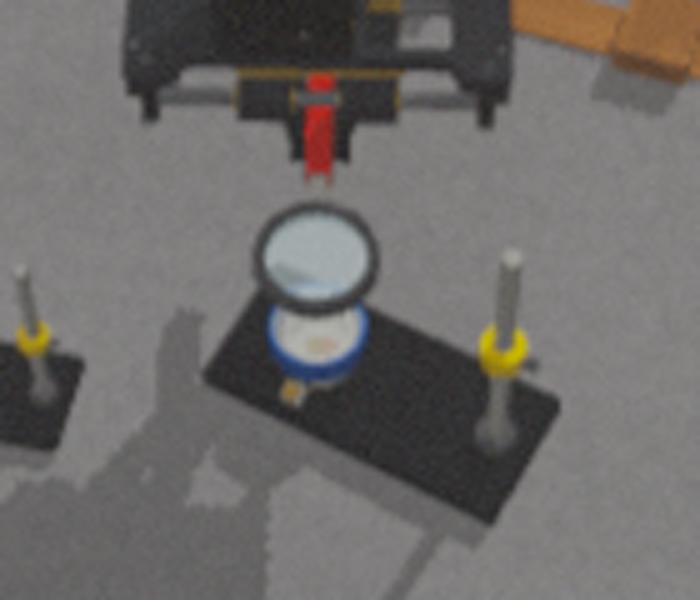

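```bash
python3 - <<'E'
from h import *
S=Cam(camera_model("scene"));D=Cam(camera_model("side"))
f=lambda p,o:(np.array(p)+.5)/5-.5+o
r=[f((317,257.5),(250,210)),f((265,307.5),(280,200))]
print("ring",tri([S,D],r), "sc@.11",S.cast(r[0],.11),"sd@.11",D.cast(r[1],.11))
l=f((261,431),(280,200));print("lid side @.035",D.cast(l,.035))
c=[f((503,352),(250,210)),f((479,263),(280,200))]
print("collar",tri([S,D],c))
E
```

```text
ring [ 0.49869401 -0.0286042   0.11458982] sc@.11 [[ 0.4966545  -0.02555881  0.11      ]] sd@.11 [[ 0.50066141 -0.02423276  0.11      ]]
lid side @.035 [[ 0.49906297 -0.02387353  0.035     ]]
collar [ 0.60370764 -0.02512496  0.11082566]
```

```bash
python3 - <<'E'
from h import *
def meas(img):
    m=masks(img)["red"];b=max(blobs(m),key=lambda b:b[0][4]);rows=[np.flatnonzero(b[2][r]) for r in range(b[0][1]+4,b[0][1]+160,20)]
    return b[0],[(r.min(),r.max()) for r in rows if len(r)]
img=get_image("wrist");cv2.imwrite("pics/w13.png",img[:,:,::-1])
print(meas(cv2.imread("pics/w11.png")[:,:,::-1].copy()))
print(meas(cv2.imread("pics/w12.png")[:,:,::-1].copy()));print(meas(img.copy()))
E
```

```text
([292, 142, 42, 199, 7520], [(np.int64(292), np.int64(333)), (np.int64(293), np.int64(332)), (np.int64(293), np.int64(332)), (np.int64(294), np.int64(331)), (np.int64(294), np.int64(331)), (np.int64(294), np.int64(331)), (np.int64(294), np.int64(331)), (np.int64(295), np.int64(330))])
([296, 142, 41, 199, 7545], [(np.int64(296), np.int64(336)), (np.int64(297), np.int64(336)), (np.int64(297), np.int64(335)), (np.int64(298), np.int64(335)), (np.int64(298), np.int64(335)), (np.int64(298), np.int64(334)), (np.int64(298), np.int64(334)), (np.int64(298), np.int64(334))])
([297, 142, 40, 199, 7530], [(np.int64(297), np.int64(335)), (np.int64(297), np.int64(335)), (np.int64(297), np.int64(335)), (np.int64(297), np.int64(335)), (np.int64(298), np.int64(334)), (np.int64(298), np.int64(334)), (np.int64(298), np.int64(334)), (np.int64(297), np.int64(334))])
```

View pics/w13.png

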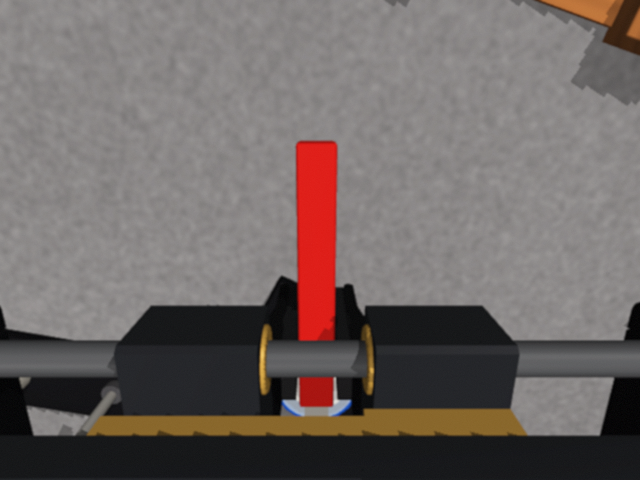

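```bash
python3 - <<'E'
from h import *
for n in("w11","w12","w13"):
    img=cv2.imread(f"pics/{n}.png").astype(float); ex=img[:,:,2]-np.maximum(img[:,:,1],img[:,:,0])  # redness
    ys,ws,cs=[],[],[]
    for r in list(range(150,280,4)):
        row=ex[r,270:360]; mx=np.median(row[35:55]); 
        h=mx/2; i=np.flatnonzero(row>h); a,b=i[0],i[-1]
        L=a-(row[a]-h)/(row[a]-row[a-1]); Rr=b+(row[b]-h)/(row[b]-row[b+1])
        ys.append(r);ws.append(Rr-L);cs.append((Rr+L)/2+270)
    k=np.polyfit(ys,ws,1);kc=np.polyfit(ys,cs,1)
    W=np.polyval(k,[145,280]); print(n,"width@145,280",W.round(2),"centre",np.polyval(kc,[145,280]).round(1),"depth mm",(14*403.8/W).round(1))
    # tilt: compute depth->3D points in tool frame
    pts=[]
    A=np.array([[.001,1,.001],[-.956,.001,-.293],[-.293,0,.956]])
    for v,w in zip([145,280],W):
        z=14*403.8/w; pc=np.array([0,(v-239.7)/403.8*z,z]); pts.append(A.T@pc+np.array([80.6,0,-137.5]))
    d=pts[0]-pts[1];print("  pts",np.round(pts,1).tolist(),"tilt deg",np.degrees(np.arctan2(d[2],d[0])).round(1))
E
```

```text
w11 width@145,280 [42.13 38.14] centre [312.7 312.4] depth mm [134.2 148.2]
  pts [[71.4, -0.0, -0.0], [23.0, 0.0, -0.1]] tilt deg 0.1
w12 width@145,280 [42.56 38.73] centre [316.5 315.8] depth mm [132.8 146. ]
  pts [[71.5, -0.0, -1.4], [23.9, 0.0, -2.2]] tilt deg 1.0
w13 width@145,280 [40.95 37.03] centre [316.2 316.1] depth mm [138.  152.7]
  pts [[71.1, -0.0, 3.9], [21.3, 0.0, 4.0]] tilt deg -0.0
```

```bash
python3 - <<'E'
from h import *
p,M,s=tool(); L=p+M[:,0]*-.0803; print("lens kin",L,p[2]-.0079)
th=np.linspace(0,2*np.pi,90)
for n,(x,y) in dict(side=(280,200),scene=(250,210)).items():
    c=Cam(camera_model(n))
    for z in(.107,.1106,.1145):
        q=c.proj(np.concatenate([np.c_[L[0]+.032*np.cos(th),L[1]+.032*np.sin(th),np.full(90,z+d)] for d in(-.006,.006)]))
        q=((q-[x,y])+.5)*5-.5; print(n,z,q.min(0).round(),q.max(0).round())
    img=cv2.imread(f"pics/{n}13.png"); 
E
```

```text
lens kin [ 0.49942897 -0.02583834  0.11837332] 0.1104762579558896
side 0.107 [192. 260.] [335. 372.]
side 0.1106 [192. 254.] [335. 366.]
side 0.1145 [192. 248.] [335. 359.]
scene 0.107 [258. 204.] [385. 324.]
scene 0.1106 [257. 200.] [385. 321.]
scene 0.1145 [257. 196.] [385. 317.]
```

Emit:
send_rows(rotation=[[0,0,0],[0,0,0],[0,0,0],[0,0,0],[0,0,0],[0,0,0],[0,0,0],[0,0,0],[0,0,0],[0,0,0]], slide=[[0.5,0,0.5],[0.7,0,1],[0.7,0,1],[0.7,0,1],[0.7,0,1],[0.7,0,1],[0.7,0,1],[0.7,0,1],[0.7,0,1],[0.7,0,1]], fingers=[1,1,1,1,1,1,1,1,1,1])

```text
time: 25.0
position: [0.4589, 0.0443, 0.1174]
tool_rot: [1.571, 2.721, 0.0]
ft_force: [-1.5, 0.3, -0.4]
grip_width: 0.157
```

```bash
python3 - <<'E'
from h import *
p,M,s=tool(); L=p+M[:,0]*-.0803;print("lens",L[:2],p[2]-.0079,"qd",np.abs(s["qd"]).max(),s["grip_width"],s["time"])
img=get_image("scene");cv2.imwrite("pics/scene14.png",img[:,:,::-1])
E
```

```text
lens [ 0.49908647 -0.02521293] 0.10947448895155003 qd 0.003549633065754625 0.15701731991083392 25.0
```

View pics/scene14.png

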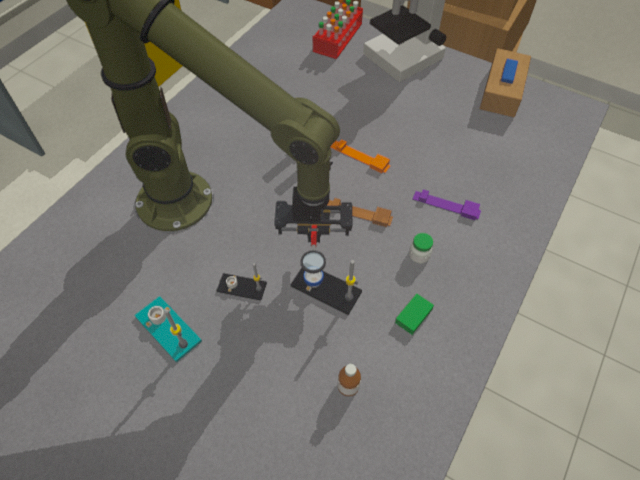

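The loupe ring (313,262) is over the lidded dish, and the bottle, jar, box and collar are where they started. I hand in.

```bash
python3 -c "
from bench import *
print(close_job())"
```

```text
the job is handed in; nothing more can be done
None
```

I set the blue lid on the white dish and let it go, then took the loupe from its rest. I handed the job in at about 25 s with the loupe still held over the dish.

- **Lid:** contact came at tool height 56.4 mm, against 56.6 mm expected for a seated lid. The seating push reached 6.6 N. After release, the wrist and side pictures showed the lid level and seated on the rim.
- **Lens position:** by the arm's own reading, the lens was at (0.499, -0.025) m with its middle at 109.5 mm. That is within about 1 mm of the dish centre in plan. The arm was almost still.
- **Focus height:** I measured the collar's middle at about 110 to 111 mm, so the lens is within its edges (about ±7 mm).
- **Other objects:** in the last picture the collar, bottle, jar and slide box looked unmoved.

**Checks that disagreed:**
- Before the last 1 mm lowering, the fixed cameras put the lens 1 to 4 mm higher than the arm's reading. Even the largest of these keeps it within the collar's edges.
- The apparent handle width in the wrist picture hinted at the opposite, about 4 mm lower. I put that down to lighting. The same picture gave a tilt of about 0°.
- The wrist and fixed cameras differed by about 3 mm on the dish's sideways position, so I aimed between them.

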